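# Mix a sealed sample and take its headspace oxygen reading

### The arm

A 7-joint arm with a two-finger parallel gripper is mounted at the origin on the work surface. World frame = base frame: x ahead of the robot, y to its left, z up, the work surface at z = 0. Lengths are in m, angles in rad, forces in N, time in s.
With the tool pointing down it reaches from about 0.425 to 0.8 m from the base axis. Payload 8.3 kg.
Tool frame: the origin (TCP) lies on the mounting face of the last link; the fingertips stand 173 mm ahead of it and the grasp point (between the pads) lies 155 mm ahead of it; z points along the fingers, y is the line along which they close (so a half turn about z gives the same grasp; the last joint's range is limited). The gripper opens to 85 mm and grips with 20 to 120 N. Pads are 22 mm wide; open, the fingers measure 114 mm over their backs; the gripper's body (76 mm by 85 mm) begins 54 mm behind the grasp point. The pads swing forward as they close: fully open they stand 13 mm farther back than shut.
Start: joints at [-1.298, 0.383, 0.016, 1.37, -0.006, 1.388, -0.046], TCP at [0.206, 0.59, 0.405] pointing down, gripper open.
Joint ranges: [-2.95, 2.95], [-0.25, 2.06], [-1.52, 1.56], [0.18, 2.33], [-1.44, 4.58], [0.02, 2.06], [-3.01, 3.01]. Speed limits (rad/s): [2.39, 2.39, 3.01, 3.01, 3.14, 3.14, 3.14].

### API

Orientations are given as a unit quaternion [w, x, y, z].
In Python, from workcell import manip gives the robot as it stands.
- The arm moves only by the tool carry_out, never from a script. Its argument "rows" is a list of rows, each a list of 7 numbers: the turn, a rotation vector about the tool's x, y, z in rad, then the shift along the tool's x, y, z in m, then the opening, from 0 (shut) to 1 (fully open). A call has exactly 5 rows; each row shifts and turns the commanded pose from where the row before left it, along the tool's axes as they then stand; what a row does not reach is not made up. A row lasts 1/8 s, in which the tool goes at most 62.5 mm and 10.7 degrees, less where a joint would pass 70% of its speed; a pose out of reach is approached as far as the arm can. A call is refused whole if a number of a shift passes 0.0625 or a number of a turn 0.188, either way. A call with a gripper value outside its range is refused whole. The fingers move at their own pace and stop on an object; "force" is the grip in N (left out, the last holds). Time passes only in rows, so rows that do not move let the fingers close, or fill a call up. It gives the time, the measured TCP pose, the force, the opening and the grip force at its end, in the units of the state.
- manip.get_obs(): the state, without advancing time (a new reading comes with each control period).
- manip.snapshot(name): name is "scene" or "side" or "wrist"; returns a dict with "img" (420x560x3 uint8, red, green, blue), "K" (3x3 intrinsics, pixels), "k1" (the pictures are not rectified: a ray, as slopes to the right and down, at radius r is drawn at 1 + k1 r^2 times it, then the intrinsics apply), "cam_to_world" (4x4, takes a point from camera to world coordinates); the wrist camera has in their place "hand_eye" (4x4, takes a point from camera to tool coordinates, whose origin is the TCP and whose axes are the flange's). Camera axes: x right, y up, looking along -z (the intrinsics and any distortion apply to the point x, -y, -z); pixel columns grow to the right and rows downward; lengths in m; the calibration is good to about 2 mm. A picture is of the moment at which its call begins: read the wrist's pose just before it. There is no depth.
- manip.close_job(): hands the job in; it is judged then, once.
Trained networks look in a picture, given as the dict that the camera call returned (one of the last four; its "shot" number tells which), for a name from the list of things; names that differ only in an ending like _2 or _b are one class to them, and where a whole thing is asked for, a point or a joint stands for the part that bears it (a point fixed in the world has none). Each returns a list of dicts, best first, with "p" (0 to 1); they miss things now and then, are a little off and sometimes report something else, mostly with a low value. They report only what shows in the picture. A call takes as long as a camera call. They do not tell look-alikes from the thing itself.
- manip.find_in(thing, picture): "xyz" ([x, y, z] in m, in the coordinates of the camera as it stood for that picture, good to about 4 mm: the middle of the surface that is visible of it).
The state is a dict: "clock": time; "joint_positions": joint angles; "joint_velocities": joint speeds; "effort": joint torques, N m; "ee_pos": TCP position; "eef_rot": TCP orientation; "ft_force": force on the tool from outside, world axes, zero at the start; "torque": the same for the moment, N m; "gripper_width": finger opening in m; "gripper_force": force on a finger pad.
Only numpy, scipy, OpenCV 4.12 (cv2) and the standard library are available. Lean on these libraries where they do the work, as an engineer would, in place of code of your own. Each camera call takes 0.05 s, during which the arm holds its last target. There are 200 camera calls.

### The job

Mix the sealed sample jar that has the orange sensor spot in its lid: pick it up, turn it over so that the lid points well downwards, then stand it upright on the blue mat and let go of it. Then take the pen reader from its slanted stand and hold it upright on the orange spot, nose down and centred, pressed lightly so that the sprung nose sinks part of the way in but not to its stop. Finish while still holding the reader there; leave the other jars, bottles, beakers and the cork stopper where they stand.

Things in the scene. Friction and masses are not known exactly. Their poses are not given: they have to be found in the camera images.
- jar: The sealed sample jar as a whole; origin at the centre of its underside, z towards the lid. Loose, 0.2 to 0.3 kg, starts upright on the bench.
- jar_center (a point): Middle (half-way up) of that jar: amber glass, 58 mm diameter, 95 mm tall with its white screw lid (57 mm diameter, the top 18 mm; it stays on). Straight glass side from 0 to 74 mm height. Point on the axis, 47.5 mm above the underside; z towards the lid.
- spot (a point): Centre of the orange sensor spot (14 mm diameter) on the flat top of that jar's lid, 95 mm above its underside and 12 mm off its axis in the jar's +x direction. A grey septum (11 mm) lies 11 mm off the axis on the other side. Neither of the other jars has a spot. z out of the lid.
- mat: Blue mat, 120 x 120 x 4 mm, fixed on the bench, where the jar is to be read; origin at the centre of its underside (bench height), z up.
- reader: The pen reader as a whole: a cordless pen 150 mm long, nose down in a slanted stand. Origin at the nose's end (when not pressed), z along the pen from nose to butt; 0.095 kg.
- reader_grip (a point): Where to hold the reader: point on its axis, 114 mm from the nose's end and 36 mm from the butt, in the middle of its white barrel (22 mm diameter, from 81 to 147 mm). Below the barrel a black collar (27 mm diameter, 75 to 81 mm) rests on the mouth of the stand's tube, and a steel shank (19 mm diameter, 12 to 75 mm) hangs inside the tube with 1.5 mm play all round. z from nose to butt, leaning about 25 degrees from vertical at the start.
- nose_tip (a point): Centre of the flat end of the reader's sprung black nose (12 mm diameter). It moves up the pen when pressed; z from nose to butt.
- nose (a joint): How far the sprung nose is pushed in (m): 0 free, 0.008 at its stop. The spring pushes back with 0.5 N at the start of its travel and 3.7 N at the stop (400 N/m).
- stand: Grey reader stand, fixed on the bench: base 130 x 90 x 12 mm, with a black tube (29 mm outside diameter, 85 mm long) leaning 25 degrees from vertical, its mouth tilted towards the stand's -x (roughly to the robot); the mouth's centre is 6 mm to -x of the origin and 95 mm above the bench. The reader is drawn out along the tube, 75 mm to be clear of it. Origin at the centre of the base's underside, z up.
- jar_b: Another jar of the same size, plain white lid without a spot; bystander. Origin at the centre of its underside.
- jar_c: Another jar of the same size, plain white lid without a spot; bystander. Origin at the centre of its underside.
- wash_1: Wash bottle, 74 mm diameter, red cap with a bent spout, 200 mm tall; bystander. Origin at the centre of its underside.
- beaker_1: Glass beaker, 72 mm diameter, 92 mm tall; bystander. Origin at the centre of its underside.
- beaker_2: Small glass beaker, 52 mm diameter, 68 mm tall; bystander. Origin at the centre of its underside.
- stopper: Cork stopper, 32 mm diameter, 30 mm tall; bystander. Origin at the centre of its underside.
Things that resemble listed ones, but are neither listed nor needed, are in the scene too. Leave any red or yellow look-alike of the jar alone. Of the things like the reader, leave any that is turquoise; of the rest the larger one is meant.

How it is judged:
On the way, in this order (a step that is already met when the one before it is completed fails the run):
1. the jar with the spot is turned over, its lid pointing well downwards (axis more than 115 degrees from upright) (angle between jar's own z axis and vertical above 2 rad), for 0.3 s.
2. that jar stands upright on the mat, let go (angle between jar's own z axis and vertical below 0.06 rad and horizontal distance between jar and mat below 0.045 m and contact force between jar and mat above 0.5 N and contact force between jar and the fingers below 0.05 N and linear speed of jar below 0.02 m/s), for 0.3 s.
3. the reader is out of its stand, held by the fingers (contact force between reader and the fingers above 1 N and contact force between reader and stand below 0.05 N and distance between nose_tip and stand above 0.1 m), for 0.1 s.
At the end, for the whole second after the job is handed in: Jar upright (3 deg) on the mat, within 50 mm of its centre, not touched by the robot. Reader held, clear of its stand, within 7 deg of upright, nose centred on the spot within 5 mm, pushed in 0.8 to 7.3 mm, pressing with 0.4 to 5 N. All still (angle between jar's own z axis and vertical below 0.06 rad and horizontal distance between jar and mat below 0.05 m and contact force between jar and mat above 0.5 N and contact force between jar and the arm below 0.05 N and contact force between jar and the fingers below 0.05 N and horizontal distance between nose_tip and spot below 0.005 m and distance between nose_tip and spot below 0.0065 m and angle between reader's own z axis and vertical below 0.13 rad and value of joint nose between 0.0008 and 0.0073 m and contact force between reader and jar between 0.4 and 5 N and contact force between reader and the fingers above 1 N and contact force between reader and stand below 0.05 N and linear speed of each of reader, jar below 0.02 m/s); the arm keeps its last pose, push and grip.
It fails at once if the jar is let go in mid-air (contact force between jar and the fingers below 0.01 N and height (world z) of jar_center above 0.075 m).
It fails at once if the reader is pushed hard on the jar (over 15 N) (contact force between reader and jar above 15 N).
It fails at once if a bystander is moved by more than 15 mm (distance of any of jar_b, jar_c, wash_1, beaker_1, beaker_2, stopper from where it was at the start of the episode above 0.015 m).
It also fails if it takes over 72 s, if anything falls off the work surface, if the arm or the gripper's body presses on something with over 40 N, if the wrist force passes 120 N, or if a joint passes its speed limit or range.

## Working session

There is one attempt and no reset: what is moved stays moved. The work goes in short steps, Python scripts to look and compute and a tool call to move; the robot and the scene stay as the last step left them, time stands still between calls to the robot, and variables do not carry over. Pictures are saved under pics/ and viewed, at most 10 in all, crops included, and the job is handed in when it is done.

Besides the shell and the picture viewer there is one more tool, called as name(argument=value, ...) on one line, values as JSON. carry_out: Moves the arm, as the interface text tells. Its arguments: {"type":"object","properties":{"rows":{"type":"array"},"force":{"type":"number"}},"required":["rows"]}

```bash
mkdir -p pics; cat > h.py <<'E'
import numpy as np, cv2
from workcell import manip
from scipy.spatial.transform import Rotation as R
def T(o):
    M=np.eye(4); q=o["eef_rot"]; M[:3,:3]=R.from_quat([q[1],q[2],q[3],q[0]]).as_matrix(); M[:3,3]=o["ee_pos"]; return M
def snap(n,save=None):
    o=manip.get_obs(); s=manip.snapshot(n)
    s["M"]=np.array(s["cam_to_world"]) if "cam_to_world" in s else T(o)@np.array(s["hand_eye"])
    if save: cv2.imwrite("pics/"+save,cv2.cvtColor(s["img"],cv2.COLOR_RGB2BGR))
    return s
def find(t,s):
    return [(round(d["p"],2),(s["M"]@np.r_[d["xyz"],1])[:3].round(3).tolist(),px(s,(s["M"]@np.r_[d["xyz"],1])[:3])) for d in manip.find_in(t,s)]
def px(s,p):
    c=np.linalg.inv(s["M"])@np.r_[p,1]; a=np.array([c[0],-c[1]])/-c[2]; a=a*(1+s["k1"]*(a@a)); K=np.array(s["K"])
    return (round(K[0,0]*a[0]+K[0,2]),round(K[1,1]*a[1]+K[1,2]))
def ray(s,u,v):
    K=np.array(s["K"]); a=cv2.undistortPoints(np.array([[[u,v]]],float),K,np.array([s["k1"],0,0,0.]))[0,0]
    return s["M"][:3,3], s["M"][:3,:3]@np.array([a[0],-a[1],-1])
def onz(s,u,v,z):
    o,d=ray(s,u,v); return o+d*(z-o[2])/d[2]
E
python3 - <<'E'
from h import *
ims=[]
for n in("scene","side"):
    s=snap(n,n+"0.png"); print(n,s["M"][:3,3].round(2))
    for t in("jar","spot","mat","reader","reader_grip","stand","wash_1","beaker_1","stopper"):
        print(t,find(t,s))
s=snap("wrist","wrist0.png")
for t in("jar","spot","mat","reader"): print(t,find(t,s))
print(manip.get_obs())
E
```

```text
scene [ 1.25 -0.32  0.68]
jar [(0.98, [0.416, 0.396, 0.065], (382, 179)), (0.94, [0.616, 0.197, 0.07], (364, 229)), (0.91, [0.642, 0.029, 0.069], (311, 253)), (0.89, [0.537, 0.354, 0.061], (395, 203)), (0.73, [0.546, 0.451, 0.06], (424, 197)), (0.51, [0.711, 0.337, 0.097], (436, 228)), (0.31, [0.478, -0.159, -0.001], (217, 254))]
spot [(0.95, [0.543, 0.449, 0.064], (423, 195)), (0.93, [0.421, 0.393, 0.061], (382, 181)), (0.78, [0.542, 0.352, 0.06], (395, 204))]
mat [(0.62, [0.481, -0.16, 0.001], (217, 255))]
reader [(0.9, [0.411, -0.361, 0.016], (133, 254)), (0.85, [0.567, -0.305, 0.127], (158, 253)), (0.53, [0.533, -0.494, 0.016], (78, 304))]
reader_grip [(0.88, [0.539, -0.49, 0.017], (80, 305)), (0.61, [0.568, -0.302, 0.135], (158, 250)), (0.59, [0.408, -0.361, 0.02], (132, 253))]
stand [(0.58, [0.571, -0.335, 0.009], (154, 296))]
wash_1 [(0.81, [0.711, 0.336, 0.095], (436, 229))]
beaker_1 [(0.91, [0.711, -0.207, 0.053], (224, 310)), (0.62, [0.694, -0.085, 0.069], (275, 281))]
stopper [(0.69, [0.417, 0.162, 0.023], (314, 207))]
side [0.47 0.82 0.66]
jar [(0.83, [0.591, 0.229, 0.069
[... 1131 characters left out ...]
 array([-1.2979151 ,  0.38338727,  0.01638572,  1.37008254, -0.0062697 ,
        1.38818841, -0.04653017]), 'joint_velocities': array([ 0.00176342,  0.00090011,  0.00159062, -0.00043377,  0.00115993,
       -0.00022724, -0.0019203 ]), 'effort': array([-1.07496304e-03, -6.27352238e+01,  8.41760058e-01, -3.72071707e+01,
        1.62363594e-02,  3.32739051e-03, -3.22989729e-05]), 'ee_pos': array([0.20590425, 0.59010647, 0.40469511]), 'eef_rot': array([-1.89896273e-05,  1.67085830e-01,  9.85942354e-01, -5.50533600e-06]), 'ft_force': array([-0.64842455, -0.88054842,  0.5260389 ]), 'torque': array([ 0.04221361,  0.01772891, -0.00106469]), 'gripper_force': 0.0, 'gripper_width': 0.08543044522365743}
```

View images.

```bash
python3 -c "
import cv2,numpy as np
a=cv2.imread('pics/scene0.png');b=cv2.imread('pics/side0.png')
cv2.imwrite('pics/j1.png',cv2.resize(a[140:370,40:480],(800,418),interpolation=2))
cv2.imwrite('pics/j2.png',cv2.resize(b[120:420,140:400],(693,800)[0:0] or (520,600),interpolation=2))"
```

```text
(no output)
```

View pics/j1.png

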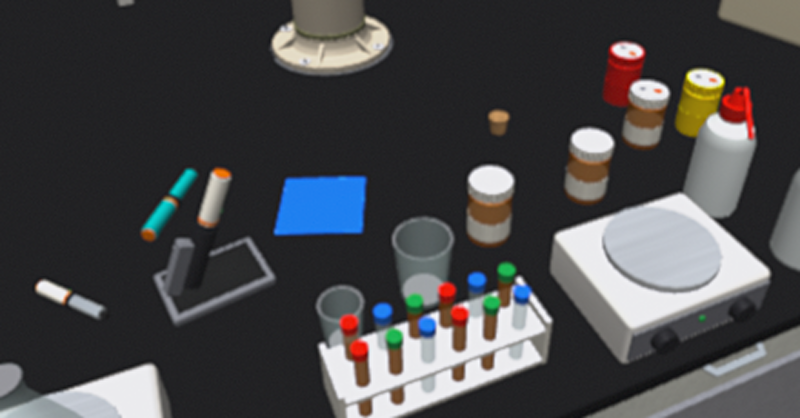

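View pics/j2.png

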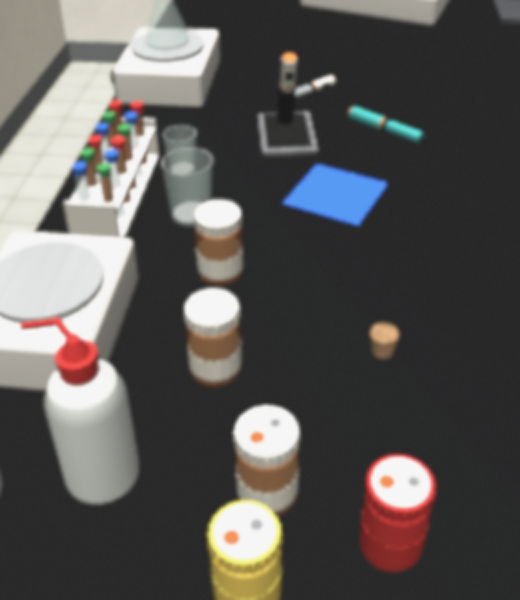

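```bash
cat >> h.py <<'E'
def Rd(yaw,lean=0):
    "tool down, tool y at azimuth yaw(rad); lean: tool z swings outward (towards tool-y) by lean"
    c,s=np.cos(yaw),np.sin(yaw); y=np.array([c,s,0]); z=np.array([0,0,-1.]); x=np.cross(y,z)
    return np.c_[x,y,z]@R.from_rotvec([-lean,0,0]).as_matrix()
def plan(p,Rm,n,g,o=None):
    M=T(o or manip.get_obs()) if not isinstance(o,np.ndarray) else o
    rv=R.from_matrix(M[:3,:3].T@Rm).as_rotvec()/n; d=(np.array(p)-M[:3,3])/n
    rows=[]
    for k in range(n):
        Rk=M[:3,:3]@R.from_rotvec(rv*k).as_matrix(); rows.append([*rv.round(3),*(Rk.T@d).round(4),g])
    print("max shift",np.linalg.norm(d).round(4),"turn deg",np.degrees(np.linalg.norm(rv)).round(1))
    for i in range(0,n,5): print([[round(float(v),4)+0 for v in r] for r in rows[i:i+5]])
E
python3 - <<'E'
from h import *
s=snap("wrist"); print(np.array(s["hand_eye"]).round(3)); print(s["K"],s["k1"])
plan([0.46,0.34,0.42],Rd(np.deg2rad(36)),10,1)
E
```

```text
[[ 0.     0.945  0.328  0.086]
 [ 1.    -0.     0.001  0.001]
 [ 0.001  0.328 -0.945  0.031]
 [ 0.     0.     0.     1.   ]]
[[372.40948473   0.         283.99674129]
 [  0.         372.40948473 203.56136908]
 [  0.           0.           1.        ]] -0.07668057961468853
max shift 0.0357 turn deg 3.5
[[0.0, 0.0, 0.061, -0.0322, -0.0152, -0.0015, 1.0], [0.0, 0.0, 0.061, -0.0331, -0.0133, -0.0015, 1.0], [0.0, 0.0, 0.061, -0.0338, -0.0112, -0.0015, 1.0], [0.0, 0.0, 0.061, -0.0345, -0.0092, -0.0015, 1.0], [0.0, 0.0, 0.061, -0.0349, -0.0071, -0.0015, 1.0]]
[[0.0, 0.0, 0.061, -0.0353, -0.0049, -0.0015, 1.0], [0.0, 0.0, 0.061, -0.0355, -0.0028, -0.0015, 1.0], [0.0, 0.0, 0.061, -0.0356, -0.0006, -0.0015, 1.0], [0.0, 0.0, 0.061, -0.0356, 0.0016, -0.0015, 1.0], [0.0, 0.0, 0.061, -0.0355, 0.0037, -0.0015, 1.0]]
```

carry_out(rows=[[0, 0, 0.061, -0.034, -0.014, -0.0015, 1], [0, 0, 0.061, -0.035, -0.012, -0.0015, 1], [0, 0, 0.061, -0.036, -0.01, -0.0015, 1], [0, 0, 0.061, -0.0365, -0.008, -0.0015, 1], [0, 0, 0.061, -0.037, -0.006, -0.0015, 1]])

```text
clock: 1.92
ee_pos: [0.346, 0.464, 0.4125]
eef_rot: [0.0, 0.317, 0.948, 0.0]
ft_force: [-0.2, -1.2, -0.6]
gripper_width: 0.0853
gripper_force: 0.0
```

carry_out(rows=[[0, 0, 0.061, -0.037, -0.003, -0.0015, 1], [0, 0, 0.061, -0.037, -0.001, -0.0015, 1], [0, 0, 0.061, -0.037, 0.002, -0.0015, 1], [0, 0, 0.061, -0.037, 0.004, -0.0015, 1], [0, 0, 0.061, -0.037, 0.006, -0.0015, 1]])

```text
clock: 2.55
ee_pos: [0.4854, 0.3412, 0.42]
eef_rot: [0.0, 0.457, 0.889, 0.0]
ft_force: [0.2, -0.4, 0.5]
gripper_width: 0.0851
gripper_force: 0.0
```

```bash
python3 - <<'E'
from h import *
s=snap("wrist","w1.png"); print(T(manip.get_obs()).round(3))
for t in("jar","spot"): print(t,find(t,s))
E
```

```text
[[-0.574  0.819  0.003  0.489]
 [ 0.819  0.574 -0.002  0.336]
 [-0.004  0.001 -1.     0.42 ]
 [ 0.     0.     0.     1.   ]]
jar [(0.9, [0.599, 0.058, 0.015], (229, 385)), (0.86, [0.519, 0.369, 0.096], (337, 182)), (0.78, [0.591, 0.218, 0.088], (298, 340)), (0.69, [0.399, 0.413, 0.096], (245, 44)), (0.68, [0.52, 0.463, 0.097], (414, 87))]
spot [(0.84, [0.4, 0.413, 0.096], (247, 45)), (0.79, [0.524, 0.47, 0.096], (424, 83)), (0.58, [0.514, 0.377, 0.095], (338, 170))]
```

View pics/w1.png

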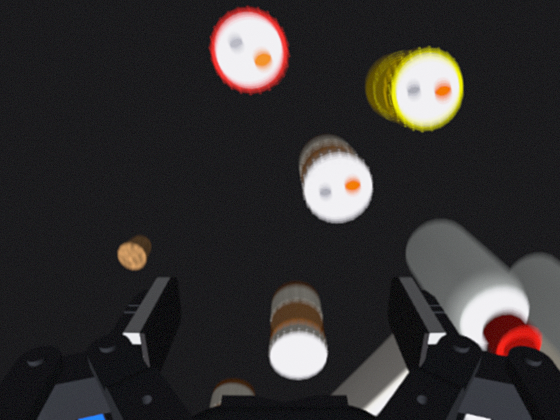

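```bash
cat >> h.py <<'E'
def lid(s,u,v,z,r=45):
    im=s["img"].astype(int); x0,y0=max(0,int(u)-r),max(0,int(v)-r)
    c=im[y0:int(v)+r,x0:int(u)+r]
    m=((c.min(2)>200)).astype(np.uint8); m=cv2.morphologyEx(m,cv2.MORPH_OPEN,np.ones((3,3),np.uint8))
    cs=max(cv2.findContours(m,cv2.RETR_EXTERNAL,cv2.CHAIN_APPROX_NONE)[0],key=cv2.contourArea)
    e=cv2.fitEllipse(cv2.convexHull(cs)); a,b=e[0][0]+x0,e[0][1]+y0
    o=((c[...,0]>200)&(c[...,1]<170)&(c[...,2]<110)); yy,xx=np.nonzero(o)
    sp=onz(s,xx.mean()+x0,yy.mean()+y0,z) if len(xx) else None
    C=onz(s,a,b,z); print("lid px",(round(a),round(b)),e[1],"C",C.round(4),"spot",sp, np.linalg.norm((sp-C)[:2]) if sp is not None else "")
    return C,sp
E
python3 - <<'E'
from h import *
s=snap("wrist"); C,sp=lid(s,337,187,0.095)
y=np.deg2rad(35)
plan([C[0],C[1],0.33],Rd(y),5,1)
M=np.eye(4);M[:3,:3]=Rd(y);M[:3,3]=[C[0],C[1],0.33]
plan([C[0],C[1],0.212],Rd(y),5,1,M)
E
```

```text
lid px (337, 181) (64.34750366210938, 69.0804672241211) C [0.52   0.3679 0.095 ] spot [0.52852479 0.37637072 0.095     ] 0.012028345177766003
max shift 0.02 turn deg 0.1
[[0.0, 0.0, 0.002, 0.0002, 0.0087, 0.018, 1.0], [0.0, 0.0, 0.002, 0.0002, 0.0087, 0.018, 1.0], [0.0, 0.0, 0.002, 0.0002, 0.0087, 0.018, 1.0], [0.0, 0.0, 0.002, 0.0002, 0.0087, 0.018, 1.0], [0.0, 0.0, 0.002, 0.0003, 0.0087, 0.018, 1.0]]
max shift 0.0236 turn deg 0.0
[[0.0, 0.0, 0.0, 0.0, 0.0, 0.0236, 1.0], [0.0, 0.0, 0.0, 0.0, 0.0, 0.0236, 1.0], [0.0, 0.0, 0.0, 0.0, 0.0, 0.0236, 1.0], [0.0, 0.0, 0.0, 0.0, 0.0, 0.0236, 1.0], [0.0, 0.0, 0.0, 0.0, 0.0, 0.0236, 1.0]]
```

carry_out(rows=[[0, 0, 0.002, 0, 0.009, 0.018, 1], [0, 0, 0.002, 0, 0.009, 0.018, 1], [0, 0, 0.002, 0, 0.009, 0.018, 1], [0, 0, 0.002, 0, 0.009, 0.018, 1], [0, 0, 0.002, 0, 0.009, 0.018, 1]], force=90)

```text
clock: 3.38
ee_pos: [0.5211, 0.37, 0.328]
eef_rot: [-0.0, 0.46, 0.888, -0.0]
ft_force: [-0.5, -0.1, 0.3]
gripper_width: 0.0853
gripper_force: 0.0
```

```bash
python3 - <<'E'
from h import *
manip.get_obs()
s=snap("wrist"); print(T(manip.get_obs()).round(4)); f=find("jar",s); print(f)
u=px(s,[0.52,0.3679,0.095]); C,sp=lid(s,*u,0.095,60)
plan([C[0],C[1],0.21],Rd(np.deg2rad(35)),5,1)
E
```

```text
[[-5.770e-01  8.167e-01 -3.000e-03  5.211e-01]
 [ 8.168e-01  5.770e-01 -2.700e-03  3.700e-01]
 [-5.000e-04 -4.000e-03 -1.000e+00  3.251e-01]
 [ 0.000e+00  0.000e+00  0.000e+00  1.000e+00]]
[(0.69, [0.409, 0.417, 0.093], (159, 41)), (0.65, [0.525, 0.466, 0.095], (395, 96)), (0.64, [0.585, 0.229, 0.043], (251, 366)), (0.6, [0.519, 0.375, 0.098], (286, 223))]
lid px (283, 230) (85.84317016601562, 94.18611145019531) C [0.5205 0.3689 0.095 ] spot [0.52903583 0.37668742 0.095     ] 0.011524397232598267
max shift 0.0233 turn deg 0.1
[[-0.001, 0.0, 0.001, -0.0001, 0.0, 0.0233, 1.0], [-0.001, 0.0, 0.001, -0.0001, 0.0, 0.0233, 1.0], [-0.001, 0.0, 0.001, -0.0001, -0.0001, 0.0233, 1.0], [-0.001, 0.0, 0.001, -0.0001, -0.0001, 0.0233, 1.0], [-0.001, 0.0, 0.001, -0.0001, -0.0001, 0.0233, 1.0]]
```

carry_out(rows=[[0, 0, 0, 0, 0, 0.0233, 1], [0, 0, 0, 0, 0, 0.0233, 1], [0, 0, 0, 0, 0, 0.0233, 1], [0, 0, 0, 0, 0, 0.0233, 1], [0, 0, 0, 0, 0, 0.0233, 1]])

```text
clock: 4.1
ee_pos: [0.5209, 0.3696, 0.2132]
eef_rot: [0.0, 0.46, 0.888, 0.001]
ft_force: [-0.1, 0.2, 0.3]
gripper_width: 0.0852
gripper_force: 0.0
```

carry_out(rows=[[0, 0, 0, 0, 0, 0, 1], [0, 0, 0, 0, 0, 0, 0], [0, 0, 0, 0, 0, 0, 0], [0, 0, 0, 0, 0, 0, 0], [0, 0, 0, 0, 0, 0, 0]], force=90)

```text
clock: 4.72
ee_pos: [0.5213, 0.3699, 0.2153]
eef_rot: [0.001, 0.46, 0.888, 0.002]
ft_force: [-1.2, -1.0, 6.1]
gripper_width: 0.0562
gripper_force: 94.3
```

carry_out(rows=[[0, 0, 0, 0, 0, 0, 0], [0, 0, 0, 0, 0, 0, 0], [0, 0, 0, 0, 0, 0, 0], [0, 0, 0, 0, 0, -0.005, 0], [0, 0, 0, 0, 0, -0.01, 0]], force=90)

```text
clock: 5.35
ee_pos: [0.5204, 0.3693, 0.2282]
eef_rot: [-0.0, 0.46, 0.888, -0.001]
ft_force: [0.8, 0.6, -2.4]
gripper_width: 0.0558
gripper_force: 93.3
```

```bash
python3 - <<'E'
from h import *
o=manip.get_obs(); print(o["joint_positions"].round(3))
a=np.deg2rad(35)
plan([.64*np.cos(a),.64*np.sin(a),1.17],Rd(a,2.15),20,0)
E
```

```text
[-0.853  0.554  0.258  1.551 -0.155  1.058  0.06 ]
max shift 0.0471 turn deg 6.2
[[-0.108, 0.0, 0.0, -0.0002, 0.0, -0.0471, 0.0], [-0.108, 0.0, 0.0, -0.0002, 0.0051, -0.0468, 0.0], [-0.108, 0.0, 0.0, -0.0002, 0.0101, -0.046, 0.0], [-0.108, 0.0, 0.0, -0.0002, 0.015, -0.0446, 0.0], [-0.108, 0.0, 0.0, -0.0002, 0.0197, -0.0428, 0.0]]
[[-0.108, 0.0, 0.0, -0.0002, 0.0241, -0.0404, 0.0], [-0.108, 0.0, 0.0, -0.0003, 0.0283, -0.0376, 0.0], [-0.108, 0.0, 0.0, -0.0003, 0.0322, -0.0343, 0.0], [-0.108, 0.0, 0.0, -0.0003, 0.0357, -0.0307, 0.0], [-0.108, 0.0, 0.0, -0.0003, 0.0388, -0.0267, 0.0]]
[[-0.108, 0.0, 0.0, -0.0003, 0.0414, -0.0223, 0.0], [-0.108, 0.0, 0.0, -0.0003, 0.0436, -0.0178, 0.0], [-0.108, 0.0, 0.0, -0.0003, 0.0453, -0.013, 0.0], [-0.108, 0.0, 0.0, -0.0003, 0.0464, -0.008, 0.0], [-0.108, 0.0, 0.0, -0.0003, 0.047, -0.003, 0.0]]
[[-0.108, 0.0, 0.0, -0.0002, 0.047, 0.002, 0.0], [-0.108, 0.0, 0.0, -0.0002, 0.0466, 0.0071, 0.0], [-0.108, 0.0, 0.0, -0.0002, 0.0455, 0.012, 0.0], [-0.108, 0.0, 0.0, -0.0002, 0.044, 0.0169, 0.0], [-0.108, 0.0, 0.0, -0.0002, 0.0419, 0.0215, 0.0]]
```

carry_out(rows=[[0, 0, 0, 0, 0, -0.045, 0], [-0.1, 0, 0, 0, 0, -0.047, 0], [-0.108, 0, 0, 0, 0.005, -0.047, 0], [-0.108, 0, 0, 0, 0.01, -0.046, 0], [-0.108, 0, 0, 0, 0.015, -0.045, 0]])

```text
clock: 5.98
ee_pos: [0.521, 0.3695, 0.464]
eef_rot: [0.097, 0.45, 0.868, 0.188]
ft_force: [-0.3, 0.1, -3.4]
gripper_width: 0.0565
gripper_force: 93.4
```

carry_out(rows=[[-0.108, 0, 0, 0, 0.02, -0.043, 0], [-0.108, 0, 0, 0, 0.024, -0.04, 0], [-0.108, 0, 0, 0, 0.028, -0.038, 0], [-0.108, 0, 0, 0, 0.032, -0.034, 0], [-0.108, 0, 0, 0, 0.036, -0.031, 0]])

```text
clock: 6.6
ee_pos: [0.5219, 0.3699, 0.6991]
eef_rot: [0.214, 0.407, 0.786, 0.413]
ft_force: [0.5, -0.1, -2.7]
gripper_width: 0.0557
gripper_force: 93.4
```

```bash
python3 - <<'E'
from h import *
o=manip.get_obs(); print(o["joint_positions"].round(3),o["ee_pos"],o["gripper_width"],np.linalg.norm(o["ee_pos"][:2]),np.degrees(np.arccos(-T(o)[2,2])))
a=np.deg2rad(35)
plan([.64*np.cos(a),.64*np.sin(a),1.17],Rd(a,2.15),15,0)
E
```

```text
[-0.962  0.069  0.305  1.29   0.031  0.82  -0.063] [0.52189834 0.3699145  0.69914186] 0.0557295725301945 0.6396988437681632 55.3693395527434
max shift 0.0314 turn deg 4.5
[[-0.079, 0.0, 0.0, -0.0002, 0.0258, -0.0178, 0.0], [-0.079, 0.0, 0.0, -0.0002, 0.0272, -0.0157, 0.0], [-0.079, 0.0, 0.0, -0.0002, 0.0283, -0.0135, 0.0], [-0.079, 0.0, 0.0, -0.0002, 0.0293, -0.0113, 0.0], [-0.079, 0.0, 0.0, -0.0003, 0.0301, -0.0089, 0.0]]
[[-0.079, 0.0, 0.0, -0.0003, 0.0307, -0.0065, 0.0], [-0.079, 0.0, 0.0, -0.0003, 0.0311, -0.0041, 0.0], [-0.079, 0.0, 0.0, -0.0003, 0.0313, -0.0016, 0.0], [-0.079, 0.0, 0.0, -0.0003, 0.0314, 0.0009, 0.0], [-0.079, 0.0, 0.0, -0.0003, 0.0312, 0.0033, 0.0]]
[[-0.079, 0.0, 0.0, -0.0003, 0.0309, 0.0058, 0.0], [-0.079, 0.0, 0.0, -0.0003, 0.0303, 0.0082, 0.0], [-0.079, 0.0, 0.0, -0.0003, 0.0296, 0.0106, 0.0], [-0.079, 0.0, 0.0, -0.0003, 0.0286, 0.0129, 0.0], [-0.079, 0.0, 0.0, -0.0002, 0.0275, 0.0151, 0.0]]
```

carry_out(rows=[[-0.08, 0, 0, 0, 0.026, -0.018, 0], [-0.08, 0, 0, 0, 0.027, -0.016, 0], [-0.08, 0, 0, 0, 0.028, -0.0135, 0], [-0.08, 0, 0, 0, 0.029, -0.011, 0], [-0.08, 0, 0, 0, 0.03, -0.009, 0]])

```text
clock: 7.22
ee_pos: [0.5219, 0.3698, 0.8548]
eef_rot: [0.29, 0.357, 0.689, 0.56]
ft_force: [0.1, 0.7, -1.3]
gripper_width: 0.0555
gripper_force: 93.5
```

carry_out(rows=[[-0.08, 0, 0, 0, 0.031, -0.0065, 0], [-0.08, 0, 0, 0, 0.031, -0.004, 0], [-0.08, 0, 0, 0, 0.031, -0.0015, 0], [-0.08, 0, 0, 0, 0.031, 0.001, 0], [-0.08, 0, 0, 0, 0.031, 0.003, 0]])

```text
clock: 7.85
ee_pos: [0.5213, 0.3696, 1.011]
eef_rot: [0.355, 0.292, 0.564, 0.686]
ft_force: [-0.4, 0.3, -2.9]
gripper_width: 0.0557
gripper_force: 93.6
```

```bash
python3 - <<'E'
from h import *
o=manip.get_obs(); print(o["joint_positions"].round(3),o["ee_pos"],o["gripper_width"],np.linalg.norm(o["ee_pos"][:2]),np.degrees(np.arccos(-T(o)[2,2])))
a=np.deg2rad(35)
plan([.64*np.cos(a),.64*np.sin(a),1.17],Rd(a,2.15),5,0)
E
```

```text
[-0.91   0.187  0.324  0.754 -0.027  0.444 -0.039] [0.52126129 0.36958635 1.01098391] 0.055674572623362346 0.638989359352979 101.13655745958566
max shift 0.0318 turn deg 4.4
[[-0.077, -0.001, 0.0, -0.0007, 0.0312, 0.0063, 0.0], [-0.077, -0.001, 0.0, -0.0008, 0.0306, 0.0087, 0.0], [-0.077, -0.001, 0.0, -0.0008, 0.0298, 0.011, 0.0], [-0.077, -0.001, 0.0, -0.0008, 0.0289, 0.0133, 0.0], [-0.077, -0.001, 0.0, -0.0008, 0.0278, 0.0155, 0.0]]
```

carry_out(rows=[[-0.085, 0, 0, 0, 0.031, 0.006, 0], [-0.085, 0, 0, 0, 0.03, 0.009, 0], [-0.085, 0, 0, 0, 0.029, 0.011, 0], [-0.085, 0, 0, 0, 0.028, 0.013, 0], [-0.085, 0, 0, 0, 0.026, 0.015, 0]])

```text
clock: 8.48
ee_pos: [0.5185, 0.3651, 1.136]
eef_rot: [0.409, 0.213, 0.407, 0.789]
ft_force: [2.0, 1.5, -4.4]
gripper_width: 0.0556
gripper_force: 97.2
```

carry_out(rows=[[0, 0, 0, 0, 0, 0, 0], [0, 0, 0, 0, 0, 0, 0], [0, 0, 0, 0, 0, 0, 0], [0, 0, 0, 0, 0, 0, 0], [0, 0, 0, 0, 0, 0, 0]])

```text
clock: 9.1
ee_pos: [0.5109, 0.3629, 1.1419]
eef_rot: [0.409, 0.209, 0.403, 0.791]
ft_force: [0.1, 0.2, -2.3]
gripper_width: 0.0557
gripper_force: 97.2
```

```bash
python3 - <<'E'
from h import *
o=manip.get_obs(); M=T(o); print(o["joint_positions"].round(3),o["ee_pos"],o["gripper_width"],np.degrees(np.arccos(-M[2,2])))
# mat corners via colour
for n in("scene","side"):
    s=snap(n); h=cv2.cvtColor(s["img"],cv2.COLOR_RGB2HSV); m=cv2.inRange(h,(100,120,80),(120,255,255))
    cs=max(cv2.findContours(m,0,2)[0],key=cv2.contourArea); b=cv2.approxPolyDP(cs,6,True)[:,0]
    P=np.array([onz(s,*p,0.004) for p in b]); print(n,P.round(3)[:,:2].tolist(),P.mean(0))
    C=(M@np.r_[0,0,.155,1])[:3]; print(find("jar",s)[:3],find("spot",s)[:2],C)
a=np.deg2rad(35)
plan([.638*np.cos(a),.638*np.sin(a),.70],Rd(a,.966),15,0)
E
```

```text
[-0.788  0.478  0.662  0.183 -0.546  0.312  0.033] [0.51088752 0.3628997  1.1419214 ] 0.055689077590643336 125.96836294032235
scene [[0.441, -0.078], [0.393, -0.187], [0.506, -0.236], [0.555, -0.126]] [ 0.4735605  -0.15693996  0.004     ]
[(0.86, [0.64, 0.025, 0.068], (308, 253)), (0.82, [0.543, 0.449, 0.064], (423, 196)), (0.82, [0.421, 0.398, 0.059], (383, 181))] [(0.72, [0.421, 0.395, 0.056], (382, 182)), (0.71, [0.54, 0.448, 0.064], (422, 195))] [0.61331595 0.43532621 1.23295886]
side [[0.551, -0.13], [0.44, -0.07], [0.395, -0.194], [0.509, -0.235]] [ 0.47393336 -0.15723657  0.004     ]
[(0.96, [0.404, 0.43, 0.085], (338, 373)), (0.71, [0.525, 0.483, 0.095], (263, 393)), (0.65, [0.613, 0.057, 0.067], (250, 239))] [(0.82, [0.523, 0.484, 0.091], (264, 395)), (0.81, [0.403, 0.424, 0.084], (339, 371))] [0.61331595 0.43532621 1.23295886]
max shift 0.0295 turn deg 4.7
[[0.082, 0.0, 0.0, -0.0003, -0.0243, -0.0167, 0.0], [0.082, 0.0, 0.0, -0.0003, -0.0256, -0.0147, 0.0], [0.082, 0.0, 0.0, -0.0003, -0.0267, -0.0125, 0.0], [0.082, 0.0, 0.0, -0.0003, -0.0276, -0.0103, 0.0], [0.082, 0.0, 0.0, -0.0003, -0.0284, -0.008, 0.0]]
[[0.082, 0.0, 0.0, -0.0003, -0.0289, -0.0056, 0.0], [0.082, 0.0, 0.0, -0.0003, -0.0293, -0.0032, 0.0], [0.082, 0.0, 0.0, -0.0003, -0.0295, -0.0008, 0.0], [0.082, 0.0, 0.0, -0.0003, -0.0294, 0.0016, 0.0], [0.082, 0.0, 0.0, -0.0003, -0.0292, 0.004, 0.0]]
[[0.082, 0.0, 0.0, -0.0003, -0.0288, 0.0064, 0.0], [0.082, 0.0, 0.0, -0.0003, -0.0281, 0.0087, 0.0], [0.082, 0.0, 0.0, -0.0003, -0.0273, 0.011, 0.0], [0.082, 0.0, 0.0, -0.0003, -0.0263, 0.0132, 0.0], [0.082, 0.0, 0.0, -0.0003, -0.0252, 0.0153, 0.0]]
```

carry_out(rows=[[0.082, 0, 0, 0, -0.024, -0.017, 0], [0.082, 0, 0, 0, -0.026, -0.015, 0], [0.082, 0, 0, 0, -0.027, -0.0125, 0], [0.082, 0, 0, 0, -0.028, -0.01, 0], [0.082, 0, 0, 0, -0.028, -0.008, 0]])

```text
clock: 10.02
ee_pos: [0.5145, 0.3649, 0.9943]
eef_rot: [0.359, 0.288, 0.555, 0.693]
ft_force: [0.0, -0.2, -2.7]
gripper_width: 0.056
gripper_force: 97.2
```

carry_out(rows=[[0.082, 0, 0, 0, -0.029, -0.0055, 0], [0.082, 0, 0, 0, -0.029, -0.003, 0], [0.082, 0, 0, 0, -0.0295, -0.001, 0], [0.082, 0, 0, 0, -0.0295, 0.0015, 0], [0.082, 0, 0, 0, -0.029, 0.004, 0]])

```text
clock: 10.65
ee_pos: [0.5181, 0.3674, 0.8474]
eef_rot: [0.292, 0.355, 0.685, 0.565]
ft_force: [0.4, 0.0, -2.6]
gripper_width: 0.056
gripper_force: 97.1
```

carry_out(rows=[[0.082, 0, 0, 0, -0.029, 0.0065, 0], [0.082, 0, 0, 0, -0.028, 0.0085, 0], [0.082, 0, 0, 0, -0.027, 0.011, 0], [0.082, 0, 0, 0, -0.026, 0.013, 0], [0.082, 0, 0, 0, -0.025, 0.015, 0]])

```text
clock: 11.28
ee_pos: [0.5215, 0.3699, 0.7012]
eef_rot: [0.214, 0.407, 0.785, 0.414]
ft_force: [0.5, -0.7, -2.0]
gripper_width: 0.056
gripper_force: 97.0
```

```bash
python3 - <<'E'
from h import *
o=manip.get_obs(); M=T(o); print(o["joint_positions"].round(3),o["ee_pos"],o["gripper_width"],np.degrees(np.arccos(-M[2,2])))
a=np.deg2rad(-10)
plan([.4737,-.157,.40],Rd(a,0),15,0)
E
```

```text
[-1.507e+00  7.600e-02  9.080e-01  1.306e+00 -6.300e-02  8.190e-01
  1.000e-03] [0.52147034 0.36990896 0.70116694] 0.05597475168408664 55.54207321722327
max shift 0.0406 turn deg 4.7
[[0.061, -0.026, 0.048, -0.0269, -0.0295, -0.0075, 0.0], [0.061, -0.026, 0.048, -0.0284, -0.0285, -0.005, 0.0], [0.061, -0.026, 0.048, -0.0299, -0.0273, -0.0026, 0.0], [0.061, -0.026, 0.048, -0.0312, -0.0259, -0.0002, 0.0], [0.061, -0.026, 0.048, -0.0324, -0.0243, 0.0022, 0.0]]
[[0.061, -0.026, 0.048, -0.0334, -0.0225, 0.0045, 0.0], [0.061, -0.026, 0.048, -0.0344, -0.0206, 0.0066, 0.0], [0.061, -0.026, 0.048, -0.0351, -0.0184, 0.0087, 0.0], [0.061, -0.026, 0.048, -0.0357, -0.0161, 0.0107, 0.0], [0.061, -0.026, 0.048, -0.0361, -0.0137, 0.0125, 0.0]]
[[0.061, -0.026, 0.048, -0.0364, -0.0111, 0.0142, 0.0], [0.061, -0.026, 0.048, -0.0365, -0.0084, 0.0157, 0.0], [0.061, -0.026, 0.048, -0.0364, -0.0057, 0.0171, 0.0], [0.061, -0.026, 0.048, -0.0361, -0.0028, 0.0183, 0.0], [0.061, -0.026, 0.048, -0.0357, 0.0, 0.0193, 0.0]]
```

carry_out(rows=[[0.061, -0.026, 0.048, -0.027, -0.0295, -0.0075, 0], [0.061, -0.026, 0.048, -0.0285, -0.0285, -0.005, 0], [0.061, -0.026, 0.048, -0.03, -0.027, -0.0025, 0], [0.061, -0.026, 0.048, -0.031, -0.026, 0, 0], [0.061, -0.026, 0.048, -0.0325, -0.0245, 0.002, 0]])

```text
clock: 11.9
ee_pos: [0.5059, 0.193, 0.6011]
eef_rot: [0.149, 0.552, 0.769, 0.286]
ft_force: [0.3, 0.4, -1.2]
gripper_width: 0.0561
gripper_force: 97.1
```

carry_out(rows=[[0.061, -0.026, 0.048, -0.0335, -0.0225, 0.0045, 0], [0.061, -0.026, 0.048, -0.0345, -0.0205, 0.0065, 0], [0.061, -0.026, 0.048, -0.035, -0.0185, 0.0085, 0], [0.061, -0.026, 0.048, -0.0355, -0.016, 0.0105, 0], [0.061, -0.026, 0.048, -0.036, -0.0135, 0.0125, 0]])

```text
clock: 12.52
ee_pos: [0.4902, 0.0171, 0.5017]
eef_rot: [0.078, 0.674, 0.72, 0.146]
ft_force: [0.7, -0.6, -2.5]
gripper_width: 0.0556
gripper_force: 97.0
```

carry_out(rows=[[0.061, -0.026, 0.048, -0.0365, -0.011, 0.014, 0], [0.061, -0.026, 0.048, -0.0365, -0.0085, 0.0155, 0], [0.061, -0.026, 0.048, -0.0365, -0.0055, 0.017, 0], [0.061, -0.026, 0.048, -0.036, -0.003, 0.0185, 0], [0.061, -0.026, 0.048, -0.0355, 0, 0.0195, 0]])

```text
clock: 13.15
ee_pos: [0.4758, -0.1571, 0.4022]
eef_rot: [0.004, 0.765, 0.643, 0.0]
ft_force: [-0.2, 0.9, -1.0]
gripper_width: 0.0558
gripper_force: 97.0
```

```bash
python3 - <<'E'
from h import *
o=manip.get_obs(); M=T(o); print(o["joint_positions"].round(3),o["ee_pos"],o["gripper_width"],M.round(3))
a=np.deg2rad(-10)
for n in("scene","side","wrist"):
    s=snap(n,"pre_"+n+".png"); print(find("jar",s)[:3], px(s,(M@np.r_[0,0,.155,1])[:3]))
plan([.4737,-.157,.25],Rd(a,0),5,0)
E
```

```text
[-0.864  0.264  1.329  1.748 -0.261  1.328  0.346] [ 0.4757612  -0.1570605   0.40220344] 0.055768400465210685 [[ 0.172  0.985  0.006  0.476]
 [ 0.985 -0.172 -0.006 -0.157]
 [-0.005  0.007 -1.     0.402]
 [ 0.     0.     0.     1.   ]]
[(0.97, [0.497, -0.171, 0.23], (204, 183)), (0.88, [0.42, 0.399, 0.062], (383, 180)), (0.86, [0.548, 0.453, 0.062], (425, 197))] (207, 171)
[(0.9, [0.594, 0.229, 0.066], (246, 289)), (0.87, [0.613, 0.056, 0.065], (250, 240)), (0.85, [0.471, -0.141, 0.241], (312, 145))] (310, 140)
[(0.91, [0.482, -0.147, 0.28], (301, 330))] (289, 302)
max shift 0.0306 turn deg 0.1
[[0.002, 0.001, 0.0, 0.0, -0.0006, 0.0306, 0.0], [0.002, 0.001, 0.0, -0.0001, -0.0005, 0.0306, 0.0], [0.002, 0.001, 0.0, -0.0001, -0.0005, 0.0306, 0.0], [0.002, 0.001, 0.0, -0.0001, -0.0004, 0.0306, 0.0], [0.002, 0.001, 0.0, -0.0001, -0.0004, 0.0306, 0.0]]
```

```bash
python3 -c "
import cv2,numpy as np
a=cv2.imread('pics/pre_scene.png')[110:290,140:280];b=cv2.imread('pics/pre_side.png')[80:260,240:380]
cv2.imwrite('pics/p2.png',cv2.resize(np.hstack([a,b]),(800,514),interpolation=2))"
```

```text
(no output)
```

View pics/p2.png

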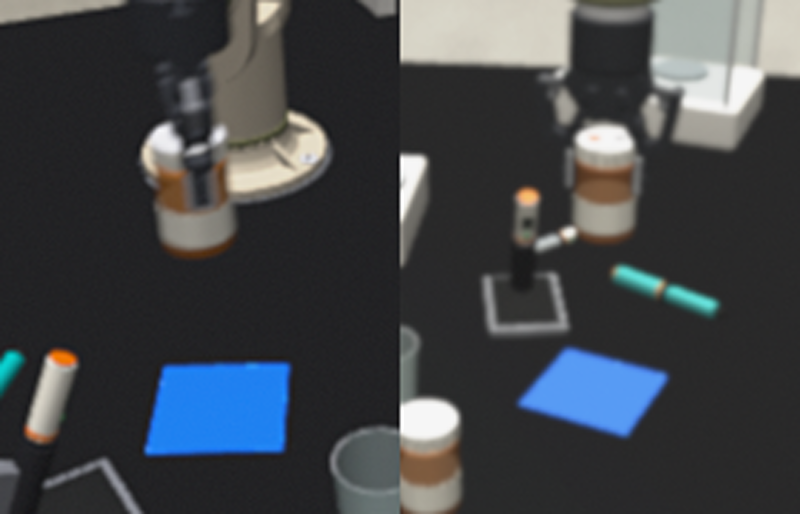

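carry_out(rows=[[0.003, 0.001, 0, 0, -0.0005, 0.035, 0], [0.002, 0.001, 0, 0, -0.0005, 0.035, 0], [0.002, 0.001, 0, 0, -0.0005, 0.035, 0], [0.001, 0.001, 0, 0, -0.0005, 0.035, 0], [0, 0, 0, 0, 0, 0.025, 0]])

```text
clock: 14.08
ee_pos: [0.4743, -0.155, 0.2374]
eef_rot: [0.0, 0.764, 0.645, 0.001]
ft_force: [0.0, 0.4, -2.1]
gripper_width: 0.0558
gripper_force: 97.2
```

carry_out(rows=[[0, 0, 0, 0, 0, 0.006, 0], [0, 0, 0, 0, 0, 0.002, 0], [0, 0, 0, 0, 0, 0, 0], [0, 0, 0, 0, 0, 0, 0], [0, 0, 0, 0, 0, 0, 0]])

```text
clock: 14.7
ee_pos: [0.4737, -0.1574, 0.2302]
eef_rot: [0.0, 0.766, 0.643, -0.0]
ft_force: [0.3, -0.2, -2.1]
gripper_width: 0.0557
gripper_force: 97.1
```

```bash
python3 - <<'E'
from h import *
o=manip.get_obs(); M=T(o); print(o["ee_pos"],o["ft_force"]);print(M.round(4))
E
```

```text
[ 0.47373747 -0.15737994  0.2301523 ] [ 0.33178152 -0.15965982 -2.11178092]
[[ 1.731e-01  9.849e-01 -0.000e+00  4.737e-01]
 [ 9.849e-01 -1.731e-01 -9.000e-04 -1.574e-01]
 [-9.000e-04  1.000e-04 -1.000e+00  2.302e-01]
 [ 0.000e+00  0.000e+00  0.000e+00  1.000e+00]]
```

carry_out(rows=[[0, 0, 0, 0, 0, 0.004, 0], [0, 0, 0, 0, 0, 0.003, 0], [0, 0, 0, 0, 0, 0.002, 0], [0, 0, 0, 0, 0, 0, 0], [0, 0, 0, 0, 0, 0, 0]])

```text
clock: 15.32
ee_pos: [0.4736, -0.1574, 0.2207]
eef_rot: [0.0, 0.766, 0.643, -0.001]
ft_force: [0.1, 0.3, -1.7]
gripper_width: 0.0558
gripper_force: 97.1
```

carry_out(rows=[[0, 0, 0, 0, 0, 0.001, 0], [0, 0, 0, 0, 0, 0.001, 0], [0, 0, 0, 0, 0, 0.0005, 0], [0, 0, 0, 0, 0, 0, 0], [0, 0, 0, 0, 0, 0, 0]])

```text
clock: 15.95
ee_pos: [0.4736, -0.1577, 0.2193]
eef_rot: [-0.0, 0.766, 0.643, -0.0]
ft_force: [-5.9, 3.3, 16.3]
gripper_width: 0.0561
gripper_force: 99.1
```

carry_out(rows=[[0, 0, 0, 0, 0, -0.0003, 0], [0, 0, 0, 0, 0, 0, 0], [0, 0, 0, 0, 0, 0, 1], [0, 0, 0, 0, 0, 0, 1], [0, 0, 0, 0, 0, 0, 1]], force=20)

```text
clock: 16.58
ee_pos: [0.4736, -0.1574, 0.2185]
eef_rot: [0.0, 0.766, 0.643, -0.001]
ft_force: [0.2, -0.3, -0.3]
gripper_width: 0.0854
gripper_force: 0.0
```

carry_out(rows=[[0, 0, 0, 0, 0, 0, 1], [0, 0, 0, 0, 0, 0, 1], [0, 0, 0, 0, 0, 0, 1], [0, 0, 0, 0, 0, 0, 1], [0, 0, 0, 0, 0, 0, 1]])

```text
clock: 17.2
ee_pos: [0.4736, -0.1574, 0.2185]
eef_rot: [0.0, 0.766, 0.643, -0.001]
ft_force: [0.0, 0.7, 0.4]
gripper_width: 0.0855
gripper_force: 0.0
```

carry_out(rows=[[0, 0, 0, 0, 0, -0.02, 1], [0, 0, 0, 0, 0, -0.04, 1], [0, 0, 0, 0, 0, -0.05, 1], [0, 0, 0, 0, 0, -0.05, 1], [0, 0, 0, 0, 0, -0.04, 1]])

```text
clock: 17.82
ee_pos: [0.4733, -0.1581, 0.4216]
eef_rot: [0.001, 0.766, 0.642, 0.0]
ft_force: [1.7, -0.1, 0.0]
gripper_width: 0.0854
gripper_force: 0.0
```

```bash
python3 - <<'E'
from h import *
o=manip.get_obs(); M=T(o); print(o["joint_positions"].round(3),o["ee_pos"])
s=snap("wrist","w2.png"); print(px(s,[.4737,-.157,.099])); C,sp=lid(s,*px(s,[.4737,-.157,.099]),.099,60)
for n in("scene","side"):
    s=snap(n,n+"2.png"); print(find("jar",s)[:8]); print(find("reader_grip",s),find("reader",s),find("stand",s))
E
python3 -c "
import cv2,numpy as np
a=cv2.imread('pics/w2.png');b=cv2.imread('pics/scene2.png')[170:310,60:300];c=cv2.imread('pics/side2.png')[110:250,220:400]
f=lambda x:cv2.resize(x,(400,300),interpolation=2)
cv2.imwrite('pics/p3.png',np.vstack([np.hstack([f(b),f(c)]),np.hstack([f(a),f(a)*0])]))"
```

```text
[-0.881  0.238  1.342  1.718 -0.237  1.373  0.326] [ 0.47328666 -0.15810242  0.4216042 ]
(285, 184)
lid px (283, 187) (69.62122344970703, 71.88360595703125) C [ 0.4718 -0.1598  0.099 ] spot None 
[(0.93, [0.543, 0.448, 0.064], (423, 196)), (0.85, [0.423, 0.4, 0.059], (384, 181)), (0.78, [0.495, -0.164, 0.07], (214, 238)), (0.77, [0.619, 0.195, 0.067], (364, 231))]
[(0.94, [0.407, -0.361, 0.022], (132, 252)), (0.88, [0.565, -0.304, 0.13], (158, 251)), (0.67, [0.536, -0.492, 0.014], (79, 305))] [(0.82, [0.564, -0.306, 0.128], (157, 251)), (0.68, [0.535, -0.492, 0.016], (79, 304)), (0.17, [0.709, -0.205, 0.052], (225, 309))] [(0.71, [0.574, -0.335, 0.007], (154, 298)), (0.68, [0.62, 0.198, 0.069], (366, 230))]
[(0.94, [0.404, 0.43, 0.082], (338, 374)), (0.93, [0.469, -0.141, 0.064], (310, 201)), (0.92, [0.614, 0.06, 0.064], (249, 241)), (0.69, [0.526, 0.484, 0.098], (262, 392)), (0.57, [0.591, 0.229, 0.07], (247, 288))]
[(0.75, [0.393, -0.349, 0.017], (333, 182)), (0.72, [0.56, -0.29, 0.129], (283, 157)), (0.58, [0.523, -0.499, 0.014], (297, 161))] [(0.69, [0.408, 0.17, 0.023], (331, 289)), (0.58, [0.555, -0.293, 0.127], (284, 157)), (0.53, [0.522, -0.494, 0.013], (297, 162)), (0.49, [0.393, -0.348, 0.015], (333, 182))] [(0.96, [0.559, -0.311, 0.013], (284, 186))]
```

View pics/p3.png

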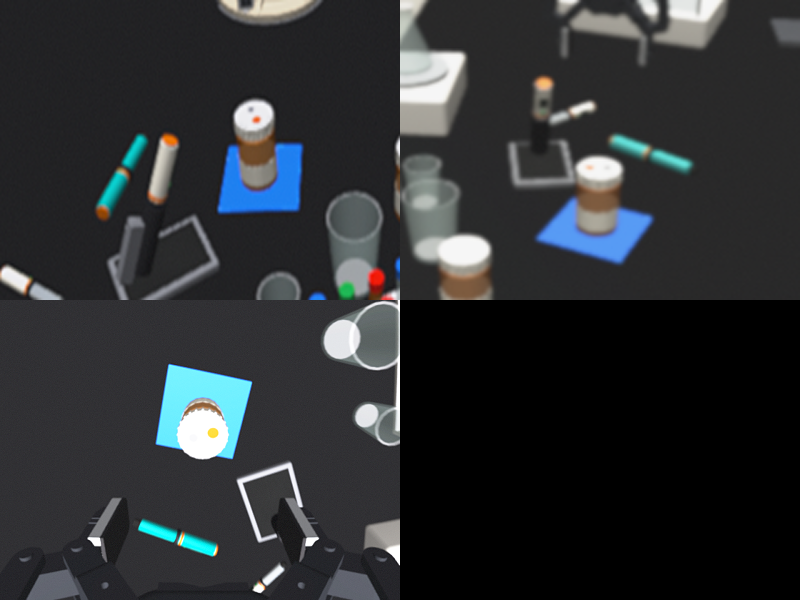

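```bash
cat >> h.py <<'E'
def tri(rs):
    A=np.zeros((3,3));b=np.zeros(3)
    for o,d in rs:
        d=d/np.linalg.norm(d);P=np.eye(3)-np.outer(d,d);A+=P;b+=P@o
    x=np.linalg.solve(A,b); return x,[round(float(np.linalg.norm(np.cross(x-o,d/np.linalg.norm(d)))),4) for o,d in rs]
def spot(s,u,v,z,r=45):
    c=s["img"][int(v)-r:int(v)+r,int(u)-r:int(u)+r]; h=cv2.cvtColor(c,cv2.COLOR_RGB2HSV)
    m=cv2.inRange(h,(3,130,150),(32,255,255)); n,_,st,ce=cv2.connectedComponentsWithStats(m)
    k=[(st[i,4],(ce[i]+[int(u)-r,int(v)-r]).round(1).tolist(),onz(s,*(ce[i]+[int(u)-r,int(v)-r]),z).round(4).tolist()) for i in range(1,n) if st[i,4]>15]
    return sorted(k,reverse=True)
E
python3 - <<'E'
from h import *
s=snap("wrist"); 
print(spot(s,285,187,.099,35))
for p in[(333,256),(407,228),(361,337)]: print(onz(s,*p,.012).round(3))
r=[]
for n,c in(("scene",(158,245)),("side",(284,150))):
    s=snap(n)
    if n=="scene": r.append(s)
    else: r.append(s)
    for q in spot(s,*c,.16,22): print(n,q[:2])
E
```

```text
[(np.int32(170), [299.0, 186.7], [0.4837, -0.1596, 0.099])]
[ 0.507 -0.273  0.012]
[ 0.592 -0.253  0.012]
[ 0.527 -0.39   0.012]
scene (np.int32(35), [161.5, 234.9])
side (np.int32(19), [284.4, 147.4])
```

```bash
python3 - <<'E'
from h import *
a=snap("scene");b=snap("side")
for p in[(125,294),(177.5,272),(190,290),(138,316)]: print(onz(a,*p,.012).round(3))
# side tile: crop [110:250,220:400] scale 400/180 , 300/140
for p in[(509,146),(567,140),(577,182),(517,186)]: print('side',onz(b,220+(p[0]-400)*.45,110+p[1]*140/300,.012).round(3))
print(tri([ray(a,161.5,234.9),ray(b,284.4,147.4)]))
M=T(manip.get_obs())
plan([.50,-.31,.45],Rd(np.deg2rad(-10)),5,1)
E
```

```text
[ 0.541 -0.395  0.012]
[ 0.517 -0.269  0.012]
[ 0.588 -0.254  0.012]
[ 0.619 -0.375  0.012]
side [ 0.614 -0.363  0.012]
side [ 0.525 -0.392  0.012]
side [ 0.502 -0.26   0.012]
side [ 0.588 -0.24   0.012]
(array([ 0.55572767, -0.28852912,  0.16312384]), [0.0006, 0.0006])
max shift 0.0316 turn deg 0.0
[[0.0, 0.0, 0.0, -0.0292, 0.0105, -0.0063, 1.0], [0.0, 0.0, 0.0, -0.0292, 0.0105, -0.0063, 1.0], [0.0, 0.0, 0.0, -0.0292, 0.0105, -0.0063, 1.0], [0.0, 0.0, 0.0, -0.0292, 0.0105, -0.0063, 1.0], [0.0, 0.0, 0.0, -0.0292, 0.0105, -0.0063, 1.0]]
```

```bash
cat >> h.py <<'E'
def axis(az=101,l=25):
    a,l=np.deg2rad([az,l]); return np.array([np.sin(l)*np.cos(a),np.sin(l)*np.sin(a),np.cos(l)])
def Rg(az=101,l=25): return Rd(np.deg2rad(az-90))@R.from_rotvec([0,-np.deg2rad(l),0]).as_matrix()
G=np.array([.5577,-.299,.1303])
E
python3 - <<'E'
from h import *
print(Rg()[:,2],axis()); plan(G+.265*axis(),Rg(),5,1)
E
```

```text
[ 0.08063937 -0.41485357 -0.90630779] [-0.08063937  0.41485357  0.90630779]
max shift 0.017 turn deg 6.5
[[-0.016, -0.086, -0.072, -0.0041, 0.0135, 0.0096, 1.0], [-0.016, -0.086, -0.072, -0.0042, 0.013, 0.0102, 1.0], [-0.016, -0.086, -0.072, -0.0042, 0.0125, 0.0107, 1.0], [-0.016, -0.086, -0.072, -0.0042, 0.012, 0.0113, 1.0], [-0.016, -0.086, -0.072, -0.004, 0.0116, 0.0118, 1.0]]
```

carry_out(rows=[[-0.016, -0.086, -0.072, -0.004, 0.0135, 0.0095, 1], [-0.016, -0.086, -0.072, -0.004, 0.013, 0.01, 1], [-0.016, -0.086, -0.072, -0.004, 0.0125, 0.0105, 1], [-0.016, -0.086, -0.072, -0.004, 0.012, 0.0115, 1], [-0.016, -0.086, -0.072, -0.004, 0.0115, 0.012, 1]])

```text
clock: 19.25
ee_pos: [0.5369, -0.1885, 0.3702]
eef_rot: [0.168, 0.62, 0.754, -0.139]
ft_force: [-0.1, 0.3, -0.4]
gripper_width: 0.0855
gripper_force: 0.0
```

carry_out(rows=[[0, 0, 0, 0, 0, 0, 1], [0, 0, 0, 0, 0, 0, 1], [0, 0, 0, 0, 0, 0, 1], [0, 0, 0, 0, 0, 0, 1], [0, 0, 0, 0, 0, 0, 1]])

```text
clock: 19.88
ee_pos: [0.5363, -0.1886, 0.3708]
eef_rot: [0.167, 0.621, 0.753, -0.137]
ft_force: [-0.4, 0.6, -0.8]
gripper_width: 0.0854
gripper_force: 0.0
```

```bash
python3 - <<'E'
from h import *
o=manip.get_obs(); print(o["joint_positions"].round(3),o["ee_pos"],np.degrees(R.from_matrix(T(o)[:3,:3].T@Rg()).magnitude()))
s=snap("wrist","w3.png")
im=cv2.cvtColor(s["img"],cv2.COLOR_RGB2BGR)
for k,t in enumerate((-.039,0,.036)):
    p=px(s,G+t*axis()); print(t,p); cv2.drawMarker(im,p,(255,0,255),0,10,1)
print(find("reader_grip",s),find("reader",s))
cv2.imwrite("pics/w3m.png",im)
E
```

```text
[-0.809  0.441  1.252  1.737 -0.059  1.016  0.577] [ 0.53625309 -0.18855025  0.37075019] 0.06660401065683212
-0.039 (285, 193)
0 (285, 210)
0.036 (285, 232)
[(0.88, [0.526, -0.49, 0.018], (229, 249)), (0.68, [0.557, -0.291, 0.149], (287, 223)), (0.59, [0.388, -0.35, 0.022], (96, 142))] [(0.87, [0.392, -0.352, 0.019], (102, 142)), (0.61, [0.558, -0.288, 0.151], (289, 222)), (0.59, [0.53, -0.487, 0.017], (233, 248))]
```

View pics/w3m.png

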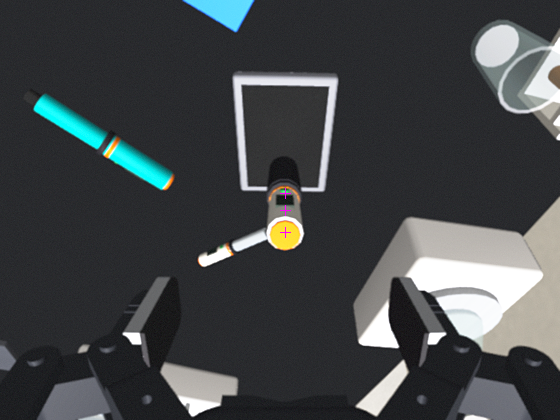

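carry_out(rows=[[0, 0, 0, 0, 0, 0.022, 1], [0, 0, 0, 0, 0, 0.022, 1], [0, 0, 0, 0, 0, 0.022, 1], [0, 0, 0, 0, 0, 0.022, 1], [0, 0, 0, 0, 0, 0.022, 1]])

```text
clock: 20.65
ee_pos: [0.5453, -0.2342, 0.2701]
eef_rot: [0.167, 0.621, 0.753, -0.138]
ft_force: [-0.2, 0.9, 0.0]
gripper_width: 0.085
gripper_force: 0.0
```

carry_out(rows=[[0, 0, 0, 0, 0, 0, 1], [0, 0, 0, 0, 0, 0, 0], [0, 0, 0, 0, 0, 0, 0], [0, 0, 0, 0, 0, 0, 0], [0, 0, 0, 0, 0, 0, 0]], force=40)

```text
clock: 21.28
ee_pos: [0.5453, -0.2338, 0.2713]
eef_rot: [0.167, 0.621, 0.753, -0.137]
ft_force: [-2.7, 3.3, 5.2]
gripper_width: 0.021
gripper_force: 38.7
```

carry_out(rows=[[0, 0, 0, 0, 0, 0, 0], [0, 0, 0, 0, 0, 0, 0], [0, 0, 0, 0, 0, 0, 0], [0, 0, 0, 0, 0, 0, 0], [0, 0, 0, 0, 0, 0, 0]], force=40)

```text
clock: 21.9
ee_pos: [0.5453, -0.2338, 0.2713]
eef_rot: [0.167, 0.621, 0.753, -0.137]
ft_force: [-2.4, 4.1, 6.7]
gripper_width: 0.0211
gripper_force: 38.8
```

```bash
python3 - <<'E'
from h import *
o=manip.get_obs(); print(o["ee_pos"],(T(o)@np.r_[0,0,.155,1])[:3]-G,o["gripper_width"],o["ft_force"],np.degrees(R.from_matrix(T(o)[:3,:3].T@Rg()).magnitude()))
E
```

```text
[ 0.54533541 -0.23378726  0.27132941] [0.0001153  0.00103153 0.00049463] 0.021111598219054756 [-2.44525976  4.10800491  6.69842331] 0.05097105148088731
```

carry_out(rows=[[0, 0, 0, 0, 0, -0.01, 0], [0, 0, 0, 0, 0, -0.02, 0], [0, 0, 0, 0, 0, -0.03, 0], [0, 0, 0, 0, 0, -0.03, 0], [0, 0, 0, 0, 0, -0.03, 0]], force=60)

```text
clock: 22.52
ee_pos: [0.5352, -0.1838, 0.3807]
eef_rot: [0.167, 0.621, 0.753, -0.138]
ft_force: [0.8, -0.5, -0.5]
gripper_width: 0.0208
gripper_force: 58.6
```

carry_out(rows=[[0, 0, 0, 0, 0, -0.03, 0], [0, 0, 0, 0, 0, -0.03, 0], [0, 0, 0, 0, 0, -0.02, 0], [0, 0, 0, 0, 0, 0, 0], [0, 0, 0, 0, 0, 0, 0]])

```text
clock: 23.15
ee_pos: [0.5288, -0.1513, 0.4514]
eef_rot: [0.166, 0.621, 0.753, -0.138]
ft_force: [0.0, -0.9, -1.7]
gripper_width: 0.0209
gripper_force: 58.6
```

```bash
python3 - <<'E'
from h import *
o=manip.get_obs(); print(o["joint_positions"].round(3),o["ee_pos"],o["ft_force"],o["gripper_width"])
for n in("scene","side"):
    s=snap(n,n+"4.png"); print(find("nose_tip",s)[:3],find("reader_grip",s)[:3])
yaw=np.deg2rad(11)
plan([.4837,-.1596,.42],Rd(yaw),5,0)
E
```

```text
[-0.995  0.353  1.373  1.647  0.031  1.199  0.51 ] [ 0.52884171 -0.15128817  0.45140234] [ 0.01580443 -0.88821463 -1.68227396] 0.020874804161267097
[] [(0.6, [0.536, -0.494, 0.014], (78, 305)), (0.58, [0.408, -0.361, 0.021], (133, 252))]
[] [(0.78, [0.392, -0.346, 0.016], (333, 182)), (0.68, [0.546, -0.222, 0.283], (286, 118))]
max shift 0.0112 turn deg 5.0
[[0.0, 0.087, 0.0, 0.0028, -0.0092, 0.0057, 0.0], [0.0, 0.087, 0.0, 0.0023, -0.0092, 0.0059, 0.0], [0.0, 0.087, 0.0, 0.0018, -0.0092, 0.0061, 0.0], [0.0, 0.087, 0.0, 0.0012, -0.0092, 0.0062, 0.0], [0.0, 0.087, 0.0, 0.0007, -0.0092, 0.0063, 0.0]]
```

carry_out(rows=[[0, 0.087, 0, 0.003, -0.009, 0.006, 0], [0, 0.087, 0, 0.002, -0.009, 0.006, 0], [0, 0.087, 0, 0.002, -0.009, 0.006, 0], [0, 0.087, 0, 0.001, -0.009, 0.006, 0], [0, 0.087, 0, 0.001, -0.009, 0.006, 0]])

```text
clock: 24.08
ee_pos: [0.4844, -0.1593, 0.4205]
eef_rot: [-0.001, 0.636, 0.771, 0.0]
ft_force: [-0.5, -0.3, -1.2]
gripper_width: 0.0208
gripper_force: 58.5
```

```bash
python3 - <<'E'
from h import *
manip.snapshot("scene");manip.snapshot("scene");manip.snapshot("scene")
o=manip.get_obs(); M=T(o); print(o["joint_positions"].round(3),M.round(4),o["ft_force"],o["gripper_width"])
N=(M@np.r_[0,0,.269,1])[:3]; G2=(M@np.r_[0,0,.155,1])[:3]
tl=[]
for n,b in(("scene",(60,300,100,300)),("side",(220,380,60,260)),("wrist",(200,380,100,400))):
    s=snap(n); print(n,"nose_tip",find("nose_tip",s)[:2],"reader",find("reader",s)[:2],"spot",find("spot",s)[:4], "exp nose",px(s,N),"spot",px(s,[.4837,-.1596,.099]))
    im=cv2.cvtColor(s["img"],cv2.COLOR_RGB2BGR)
    u,v=px(s,N)
    tl.append(cv2.resize(im[max(0,v-60):max(0,v-60)+110,u-48:u+48],(266,305),interpolation=2))
cv2.imwrite("pics/p5.png",cv2.resize(np.hstack(tl),(798,305)))
E
```

```text
[-0.784  0.246  1.237  1.691 -0.235  1.373  0.68 ] [[-1.884e-01  9.821e-01 -4.000e-04  4.844e-01]
 [ 9.821e-01  1.884e-01 -1.900e-03 -1.600e-01]
 [-1.800e-03 -8.000e-04 -1.000e+00  4.205e-01]
 [ 0.000e+00  0.000e+00  0.000e+00  1.000e+00]] [ 0.51633004 -0.21067451 -1.05310139] 0.020729206540696606
scene nose_tip [] reader [(0.86, [0.49, -0.171, 0.216], (204, 187)), (0.75, [0.533, -0.492, 0.012], (79, 305))] spot [(0.9, [0.424, 0.397, 0.06], (383, 181)), (0.85, [0.497, -0.164, 0.069], (214, 239)), (0.59, [0.541, 0.448, 0.065], (422, 195))] exp nose (211, 208) spot (213, 225)
side nose_tip [(0.31, [0.595, 0.226, 0.069], (246, 287))] reader [(0.6, [0.481, -0.154, 0.228], (308, 147)), (0.54, [0.531, -0.487, 0.013], (295, 163))] spot [(0.83, [0.524, 0.486, 0.093], (263, 395)), (0.62, [0.404, 0.427, 0.087], (339, 371)), (0.61, [0.469, -0.138, 0.063], (309, 202))] exp nose (306, 171) spot (305, 187)
wrist nose_tip [(0.56, [0.334, -0.315, 0.018], (130, 270))] reader [(0.76, [0.374, -0.345, 0.02], (162, 299)), (0.69, [0.482, -0.152, 0.281], (281, 314))] spot [(0.61, [0.467, -0.15, 0.099], (266, 172)), (0.2, [0.483, -0.159, 0.279], (280, 327))] exp nose (284, 210) spot (283, 186)
```

View pics/p5.png

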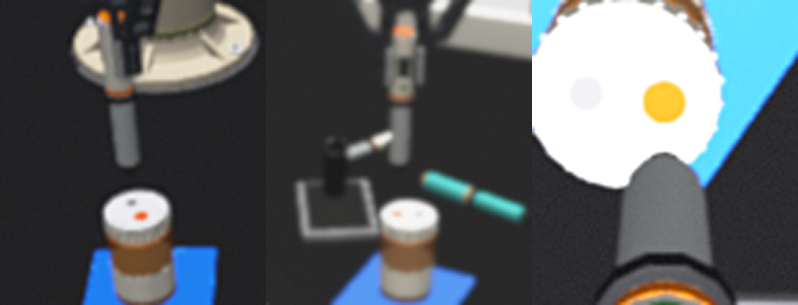

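```bash
python3 - <<'E'
from h import *
M=T(manip.get_obs())
for n,u,v,pts in(("scene",211,208,[(105,17),(119,92),(127,165)]),("side",306,171,[(403,30),(401,97),(399,163)])):
    s=snap(n)
    for (a,b),t in zip(pts,(.147,.083,.012)):
        a-=266*(n=="side"); print(n,t,"exp",px(s,(M@np.r_[0,0,.269-t,1])[:3]),"seen",round(u-48+a*96/266,1),round(v-60+b*110/305,1))
    h=s["img"][v-65:v,u-35:u+35].astype(int); 
    # centreline of shank (grey brighter than background) per row
    c=[]
    for r in range(v-22,v-3):
        row=s["img"][r,u-15:u+15].mean(1); w=np.nonzero(row>75)[0]
        if len(w)>3: c.append((r,u-15+(w[0]+w[-1])/2,len(w)))
    c=np.array(c); 
    print(c[[0,-1]]); k=np.polyfit(c[:,0],c[:,1],1); e=[px(s,(M@np.r_[0,0,.269-t,1])[:3]) for t in(.012,.075)]
    print("slope seen",k[0],"exp",(e[1][0]-e[0][0])/(e[1][1]-e[0][1]),"u at shank end",np.polyval(k,e[0][1]),e[0])
E
```

```text
scene 0.147 exp (205, 152) seen 200.9 154.1
scene 0.083 exp (208, 178) seen 205.9 181.2
scene 0.012 exp (211, 204) seen 208.8 207.5
[[186. 207.   7.]
 [204. 209.   7.]]
slope seen 0.10175438596490888 exp 0.13043478260869565 u at shank end 208.94210526315797 (211, 204)
side 0.147 exp (308, 122) seen 307.4 121.8
side 0.083 exp (307, 144) seen 306.7 146.0
side 0.012 exp (306, 168) seen 306.0 169.8
[[150. 306.   7.]
 [167. 300.   9.]]
slope seen -0.481940144478838 exp -0.047619047619047616 u at shank end 298.64379084967305 (306, 168)
```

```bash
python3 - <<'E'
from h import *
M=T(manip.get_obs()); k=6
def cr(s,u0,v0,w,h,k):
    im=cv2.resize(cv2.cvtColor(s["img"],cv2.COLOR_RGB2BGR)[v0:v0+h,u0:u0+w],None,fx=k,fy=k,interpolation=cv2.INTER_CUBIC)
    for t,r,c in((0,.006,(0,0,255)),(.012,.0095,(0,255,0)),(.075,.0095,(255,0,255)),(.081,.0135,(255,255,0))):
        P=[]
        for a in np.linspace(0,2*np.pi,40):
            p=(M@np.r_[r*np.cos(a),r*np.sin(a),.269-t,1])[:3]; cc=np.linalg.inv(s["M"])@np.r_[p,1]; q=np.array([cc[0],-cc[1]])/-cc[2]; q=q*(1+s["k1"]*(q@q)); K=np.array(s["K"])
            P.append([(K[0,0]*q[0]+K[0,2]-u0+.5)*k,(K[1,1]*q[1]+K[1,2]-v0+.5)*k])
        cv2.polylines(im,[np.int32(P)],True,c,1)
    return im
a=cr(snap("wrist"),230,160,107,100,4); b=cr(snap("scene"),186,160,46,75,8)
b=cv2.resize(b,None,fx=.667,fy=.667); a=a[:400]
cv2.imwrite("pics/p6.png",np.hstack([a[:400],b[:400]]))
E
```

```text
(no output)
```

View pics/p6.png

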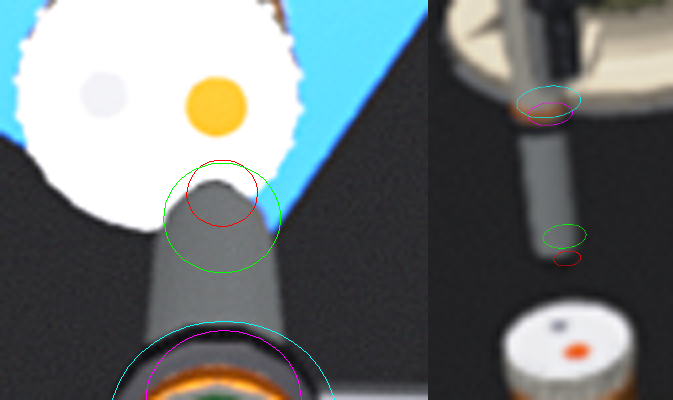

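```bash
python3 - <<'E'
from h import *
M=T(manip.get_obs())
def pf(s,p):
    c=np.linalg.inv(s["M"])@np.r_[p,1]; q=np.array([c[0],-c[1]])/-c[2]; q=q*(1+s["k1"]*(q@q)); K=np.array(s["K"]); return np.array([K[0,0]*q[0]+K[0,2],K[1,1]*q[1]+K[1,2]])
A=[];b=[];N=(M@np.r_[0,0,.257,1])[:3]
for n,d,w in(("wrist",(-1.5,4.3),.7),("scene",(-2.25,1.5),1),("side",(0,1.8),1)):
    s=snap(n); J=np.c_[[(pf(s,(M@np.r_[np.eye(3)[i]*.002+[0,0,.257],1])[:3])-pf(s,N))/2 for i in range(3)]].T
    print(n,J.round(2)); A.append(J*w); b.append(np.array(d)*w)
A=np.vstack(A);b=np.hstack(b); x=np.linalg.lstsq(A,b,rcond=None)[0]; print("mm tool xyz",x,"res",A@x-b,"world",M[:3,:3]@x)
E
```

```text
wrist [[ 0.    1.54 -0.  ]
 [-1.45  0.   -0.54]]
scene [[ 0.38  0.19  0.04]
 [-0.13  0.19  0.35]]
side [[ 0.06 -0.35 -0.01]
 [ 0.16  0.02  0.32]]
mm tool xyz [-4.82380255 -1.11711346  5.1599085 ] res [-0.17374157 -0.09082342  0.42285575  0.73000722  0.0566229  -0.96329098] world [-0.17921909 -4.95269879 -5.15561097]
```

carry_out(rows=[[0, 0, 0, 0.0025, 0.0005, 0.01, 0], [0, 0, 0, 0.0025, 0, 0.01, 0], [0, 0, 0, 0, 0, 0.01, 0], [0, 0, 0, 0, 0, 0.005, 0], [0, 0, 0, 0, 0, 0.001, 0]])

```text
clock: 25.8
ee_pos: [0.4842, -0.154, 0.3843]
eef_rot: [-0.0, 0.636, 0.771, -0.001]
ft_force: [1.0, 0.1, -1.3]
gripper_width: 0.0207
gripper_force: 58.6
```

```bash
python3 - <<'E'
from h import *
for _ in range(4): manip.snapshot("scene")
o=manip.get_obs();M=T(o); print(M[:3,3],o["ft_force"])
s=snap("wrist"); u,v=px(s,[.4837,-.1596,.099]); print(u,v,spot(s,u,v,.099,40))
a=cv2.resize(cv2.cvtColor(s["img"],cv2.COLOR_RGB2BGR)[v-45:v+55,u-50:u+50],(400,400),interpolation=2)
s=snap("scene");u,v=px(s,[.4837,-.1596,.099])
b=cv2.resize(cv2.cvtColor(s["img"],cv2.COLOR_RGB2BGR)[v-35:v+15,u-25:u+25],(400,400),interpolation=2)
cv2.imwrite("pics/p7.png",np.hstack([a,b]))
E
```

```text
[ 0.48441565 -0.15410431  0.38494903] [ 0.11270577 -0.29664325 -0.86322622]
283 206 [(np.int32(97), [282.4, 202.9], [0.483, -0.157, 0.099])]
```

View pics/p7.png

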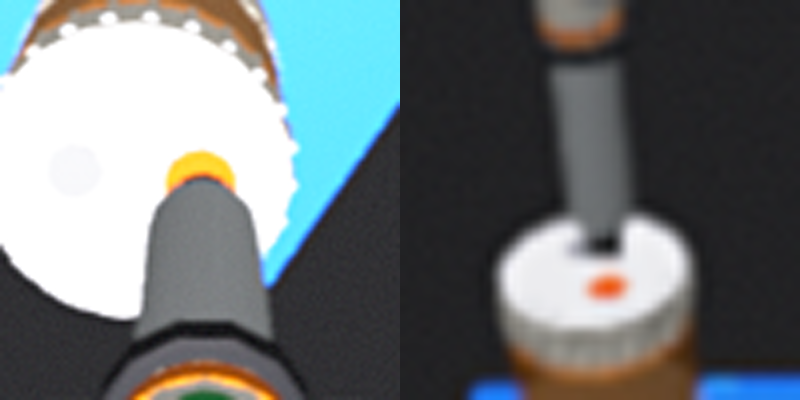

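```bash
python3 - <<'E'
from h import *
def pf(s,p):
    c=np.linalg.inv(s["M"])@np.r_[p,1]; q=np.array([c[0],-c[1]])/-c[2]; q=q*(1+s["k1"]*(q@q)); K=np.array(s["K"]); return np.array([K[0,0]*q[0]+K[0,2],K[1,1]*q[1]+K[1,2]])
o=manip.get_obs();M=T(o); W=lambda *t:(M@np.r_[t,1])[:3]
s=snap("wrist")
for nm,p in(("nose rim",(.006,0,.269)),("shank rim",(.0095,0,.257)),("collar far",(.0135,0,.194))): print(nm,pf(s,W(*p)), (pf(s,W(p[0]+.001,0,p[2]))-pf(s,W(*p)))[1],(pf(s,W(p[0],0,p[2]+.001))-pf(s,W(*p)))[1])
g=s["img"][...,:3].astype(int)
print("col283 v:",[(v,g[v,283].tolist()) for v in range(194,250,2)])
s=snap("scene"); print("scene nose exp",pf(s,W(0,0,.269)),"shank end",pf(s,W(0,0,.257)),"collar",pf(s,W(0,0,.075)))
u,v=px(s,[.4837,-.1596,.099]); print("crop0",u-25,v-35)
E
```

```text
nose rim [285.06732769 199.51880375] -1.408721901863771 -0.46991125522129096
shank rim [285.11613131 200.29338024] -1.4815109198132177 -0.4974721172949046
collar far [285.44685081 234.57013131] -1.923334640019874 -0.8469305257712847
col283 v: [(194, [255, 255, 255]), (196, [255, 255, 255]), (198, [255, 248, 243]), (200, [255, 214, 43]), (202, [255, 220, 54]), (204, [255, 135, 50]), (206, [108, 117, 124]), (208, [121, 124, 127]), (210, [126, 129, 132]), (212, [123, 126, 128]), (214, [123, 127, 127]), (216, [122, 124, 128]), (218, [121, 124, 126]), (220, [122, 124, 128]), (222, [124, 128, 129]), (224, [124, 127, 128]), (226, [123, 126, 127]), (228, [124, 129, 131]), (230, [123, 127, 129]), (232, [126, 128, 130]), (234, [124, 127, 129]), (236, [123, 127, 129]), (238, [126, 128, 130]), (240, [121, 124, 124]), (242, [25, 26, 28]), (244, [21, 23, 25]), (246, [108, 105, 111]), (248, [101, 102, 110])]
scene nose exp [214.96750853 219.44469429] shank end [214.50612251 215.46171208] collar [206.60828559 147.09845743]
crop0 188 190
```

carry_out(rows=[[0, 0, 0, -0.0013, -0.0003, 0.004, 0], [0, 0, 0, 0, 0, 0.004, 0], [0, 0, 0, 0, 0, 0.003, 0], [0, 0, 0, 0, 0, 0.001, 0], [0, 0, 0, 0, 0, 0, 0]])

```text
clock: 26.82
ee_pos: [0.4843, -0.1553, 0.3726]
eef_rot: [0.0, 0.636, 0.772, -0.001]
ft_force: [-0.4, -0.5, -1.1]
gripper_width: 0.0208
gripper_force: 58.6
```

```bash
cat > chk.py <<'E'
from h import *
f=[]
for _ in range(6): manip.snapshot("scene"); f.append(manip.get_obs()["ft_force"])
o=manip.get_obs();print(o["ee_pos"],np.mean(f,0),np.std(f,0))
s=snap("wrist"); u,v=px(s,[.4837,-.1596,.099]); print("spot exp",u,v)
for q in spot(s,u,v,.099,40)[:2]: print(q)
g=s["img"].astype(int); h=cv2.cvtColor(s["img"],cv2.COLOR_RGB2HSV); m=cv2.inRange(h[v-15:v+12,u-15:u+16],(3,110,120),(32,255,255))
yy,xx=np.nonzero(m)
if len(yy): print("spot vis rows",yy.min()+v-15,yy.max()+v-15,"cols",xx.min()+u-15,xx.max()+u-15)
for r in(v-2,v+4,v+10,v+16):
    w=np.nonzero(g[r,u-30:u+30].sum(1)<480)[0]; print("row",r,"dark",w.min()+u-30 if len(w) else None,w.max()+u-30 if len(w) else None)
C,_=lid(s,u-10,v,.099,55)
E
python3 chk.py
```

```text
[ 0.48430266 -0.1553243   0.37276123] [-0.22845452  0.42595493 -0.65245843] [0.65735935 0.33127749 0.55707332]
spot exp 283 211
(np.int32(35), [283.5, 204.8], [0.4831, -0.1552, 0.099])
spot vis rows 203 208 cols 276 291
row 209 dark 275 291
row 215 dark 271 295
row 221 dark 270 312
row 227 dark 269 312
lid px (266, 206) (79.48141479492188, 83.70318603515625) C [ 0.4714 -0.1582  0.099 ] spot [ 0.48317537 -0.16593596  0.099     ] 0.014097118526838115
```

carry_out(rows=[[0, 0, 0, -0.0005, 0, 0.002, 0], [0, 0, 0, 0, 0, 0.002, 0], [0, 0, 0, 0, 0, 0.001, 0], [0, 0, 0, 0, 0, 0, 0], [0, 0, 0, 0, 0, 0, 0]])

```text
clock: 27.8
ee_pos: [0.4844, -0.1558, 0.3678]
eef_rot: [0.0, 0.636, 0.772, -0.0]
ft_force: [0.4, -0.6, 0.3]
gripper_width: 0.0207
gripper_force: 58.6
```

```bash
python3 chk.py
```

```text
[ 0.48440033 -0.15581739  0.36772241] [0.29467198 0.32043037 0.95953342] [0.2334447  0.49221015 0.59603514]
spot exp 283 213
spot vis rows 205 207 cols 277 289
row 211 dark 274 293
row 217 dark 271 295
row 223 dark 270 312
row 229 dark 269 312
lid px (266, 207) (80.50255584716797, 85.53419494628906) C [ 0.4715 -0.1581  0.099 ] spot [ 0.48363614 -0.1689134   0.099     ] 0.01625959686033507
```

carry_out(rows=[[0, 0, 0, 0, 0, -0.004, 0], [0, 0, 0, 0.0008, 0, 0, 0], [0, 0, 0, 0, 0, 0.002, 0], [0, 0, 0, 0, 0, 0.002, 0], [0, 0, 0, 0, 0, 0.0008, 0]])

```text
clock: 28.78
ee_pos: [0.4842, -0.155, 0.3667]
eef_rot: [0.0, 0.636, 0.772, -0.001]
ft_force: [-0.6, 0.4, 1.7]
gripper_width: 0.0204
gripper_force: 58.8
```

carry_out(rows=[[0, 0, 0, 0, 0, 0, 0], [0, 0, 0, 0, 0, 0, 0], [0, 0, 0, 0, 0, 0, 0], [0, 0, 0, 0, 0, 0, 0], [0, 0, 0, 0, 0, 0, 0]])

```text
clock: 29.4
ee_pos: [0.4842, -0.155, 0.3669]
eef_rot: [0.0, 0.636, 0.772, -0.0]
ft_force: [-1.2, 1.1, 0.2]
gripper_width: 0.0207
gripper_force: 58.8
```

```bash
python3 chk.py; python3 - <<'E'
from h import *
s=snap("wrist");u,v=px(s,[.4837,-.1596,.099])
a=cv2.resize(cv2.cvtColor(s["img"],cv2.COLOR_RGB2BGR)[v-50:v+50,u-50:u+50],(400,400),interpolation=2)
t=[a]
s=snap("scene");u,v=px(s,[.4837,-.1596,.099])
t.append(cv2.resize(cv2.cvtColor(s["img"],cv2.COLOR_RGB2BGR)[v-45:v+35,u-40:u+40],(400,400),interpolation=2))
cv2.imwrite("pics/p8.png",np.hstack(t))
E
```

```text
[ 0.4841855  -0.15504191  0.36685265] [-0.6786238   0.27175781  1.46635228] [0.52847847 0.45597843 0.64204855]
spot exp 283 214
(np.int32(34), [284.0, 252.4], [0.4897, -0.1878, 0.099])
row 212 dark 273 293
row 218 dark 271 296
row 224 dark 270 312
row 230 dark 269 312
lid px (266, 209) (81.1581039428711, 85.22303009033203) C [ 0.4715 -0.1582  0.099 ] spot [ 0.48270031 -0.1681263   0.099     ] 0.01498153833938337
```

View pics/p8.png

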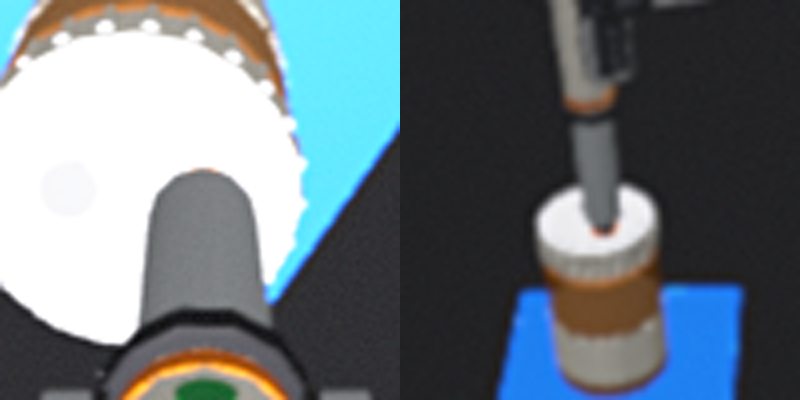

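```bash
python3 -c "
from workcell import manip
print(manip.close_job())"
```

```text
the job is handed in; nothing more can be done
None
```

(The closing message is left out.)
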